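# Load the pantry carriage with its brake on

### The arm

A 6-joint arm with a two-finger parallel gripper is mounted at the origin on the work surface. World frame = base frame: x ahead of the robot, y to its left, z up, the work surface at z = 0. Lengths are in mm, angles in rad, forces in N, time in s.
With the tool pointing down it reaches from about 350 to 875 mm from the base axis. Payload 4.2 kg.
Tool frame: the origin (TCP) lies midway between the tips of the shut fingers; the grasp point (between the pads) lies r.hold_point_z behind it (r.hold_point_z is the distance from the TCP to the grasp point, in mm); z points along the fingers, y is the line along which they close (so a half turn about z gives the same grasp; the last joint's range is limited). The gripper opens to 85 mm and grips with 20 to 120 N. Pads are 22 mm wide; open, the fingers measure 114 mm over their backs; the gripper's body (76 mm by 85 mm) begins 54 mm behind the grasp point. The pads swing forward as they close: fully open they stand 13 mm farther back than shut.
Start: joints at [0.259, 0.385, 0.008, 0, -1.194, -0.259], TCP at [624.979, 0.025, 231.312] pointing down, gripper open.
Joint ranges: [-3.14, 3.14], [-1.21, 2.06], [-1.07, 1.41], [-3.16, 2.05], [-2.99, -0.16], [-3.1, 3.1]. Speed limits (rad/s): [2.79, 2.79, 3.14, 3.14, 3.14, 3.14].

### API

Orientations are given as a rotation vector (axis times angle).
In Python, from cell import readout, camera, camera_info, r, finder gives the robot as it stands.
- The arm moves only by the shell command python3 -m jog 'ROWS' [FORCE]. ROWS is JSON, a list that holds one entry, the list of rows, each a list of 7 numbers: the opening, from 0 (shut) to 1 (fully open), then the shift along the world's x, y, z in mm, then the turn, a rotation vector about the world's x, y, z in rad. A call has 1 to 12 rows; each row is the pose to reach, as a shift and turn from the pose commanded when the call began; what a row does not reach only later rows make up. A row lasts 1/12 s, in which the tool goes at most 41.7 mm and 7.16 degrees, less where a joint would pass 70% of its speed; a pose out of reach is approached as far as the arm can. A call with a gripper value outside its range is refused whole. The fingers move at their own pace and stop on an object; FORCE is the grip in N (left out, the last holds). Time passes only in rows, so rows that repeat a pose let the fingers close. It gives the time, the measured TCP pose, the force, the opening and the grip force at its end, in the units of the state.
- readout.state(): the state, without advancing time (a new reading comes with each control period).
- camera(name): name is "scene" or "side" or "wrist"; returns the picture (400x640x3 uint8, blue, green, red); there is no depth.
- camera_info(name): a dict with "fx", "fy", "cx", "cy" (pixels), "k1" (the pictures are not rectified: a ray, as slopes to the right and down, at radius r is drawn at 1 + k1 r^2 times it, then the intrinsics apply), "world_to_cam" (4x4, takes a point from world to camera coordinates). Camera axes: x right, y up, looking along -z (the intrinsics and any distortion apply to the point x, -y, -z); pixel columns grow to the right and rows downward; lengths in mm; the calibration is good to about 2 mm. A picture is of the moment at which its call begins: read the wrist's pose just before it. camera_info takes no time and is no camera call; for the wrist camera it gives the pose at the moment of the call.
- r.close_job(): hands the job in; it is judged then, once.
Trained networks look in the newest picture that a camera, given by its name, has taken for a name from the list of things; names that differ only in an ending like _2 or _b are one class to them, and where a whole thing is asked for, a point or a joint stands for the part that bears it (a point fixed in the world has none). Each returns a list of dicts, best first, with "p" (0 to 1); they miss things now and then, are a little off and sometimes report something else, mostly with a low value. They report only what shows in the picture. A call takes as long as a camera call. They do not tell look-alikes from the thing itself.
- finder.recognise(camera, thing): "centre" ([x, y, z] in mm, in the coordinates of the camera as it stood for that picture, good to about 4 mm: the middle of the surface that is visible of it).
- finder.masks_of(camera, thing): "region" (400x640 bool, what is visible of it).
The state is a dict: "time": time; "joint_positions": joint angles; "joint_velocities": joint speeds; "effort": joint torques, N m; "tool_pos": TCP position; "tool_rot": TCP orientation; "ft_force": force on the tool from outside, world axes, zero at the start; "moment": the same for the moment, N m; "grip_width": finger opening in mm; "gripper_force": force on a finger pad.
Only numpy, scipy, OpenCV 4.12 (cv2) and the standard library are available. Lean on these libraries where they do the work, as an engineer would, in place of code of your own. Each camera call takes 0.05 s, during which the arm holds its last target. There are 200 camera calls.

### The job

Push the carriage's brake lever all the way down to lock it. Then lift the small carton out of the divider stand by its narrow ends, stand it upright on the bare counter and let go, take it again by its broad sides and set it upright in the bay between the carriage's two walls, flat on the bay floor, keeping the brake down until it is in. Then flick the brake lever fully up to release it and let go; do not knock the tin, the mug or the jar or tip the carton over.

Things in the scene. Friction and masses are not known exactly. Their poses are not given: they have to be found in the camera images.
- carton_center (a point): Centre of the loose cardboard carton: 64 mm long (its own x), 46 mm wide (y), 70 mm high (z up), about 0.22 kg. It starts upright in either stall of the stand (the tin is in the other), long axis along the stand's x. The dividers cover its broad sides, so there it can be taken only by its narrow ends (64 mm, along its x), which stick out 5 mm past the dividers.
- stand: Fixed white plastic divider stand, left or right of the middle; origin at the centre of its underside. Base 100 (x) by 124 (y) by 6 mm. Three upright dividers, 54 mm long (x), 4 mm thick, top 82 mm above the counter, at y = -58, 0, +58 mm, make two stalls open at both x ends, centred at y = -29 and +29 mm, 54 mm between dividers.
- track: Fixed aluminium track, on the other side of the middle from the stand, 326 mm long (x), 84 mm wide, its surface 10 mm above the counter. The steel carriage (105 by 100 mm, with two upright walls) rolls along its x, up to 40 mm either way: about 1.5 N moves it with the brake up; with the brake down it holds against about 5 N. The bare counter between track and stand is free.
- bay_floor (a point): Centre of the carriage's bay floor, 35 mm above the counter; x along the track, away from the brake lever, z up. Two walls 73 mm high, 60 mm long, inner faces at y = +-37 mm, cover the carton's narrow ends; lips 7 mm high, inner faces at x = +-29 mm. The carton fits only with its long axis along y (either way round), held by its broad sides (46 mm, along the bay's x).
- brake (a joint): Brake lever angle, rad: 0 = fully up (released), arm rising 55 degrees from level; grows as it is pushed down. Its rubber foot grips the track at about 0.9 (locked, arm nearly level); hard stop at 1.0. Stiff hinge: stays where it is left; about 4 N at the pad moves it. Push it home with 10 to 15 N. It starts between 0 and 0.12.
- brake_pad (a point): Centre of the rubber pad at the end of the brake lever, 72 mm from the hinge: 30 mm along the arm, 24 mm wide (along the bay's y), 10 mm thick; the arm behind it is 14 mm wide. About 104 mm above the counter when up, 52 mm when down. Can be pinched across its 24 mm width from above and lifted in an arc. Axes: those of the bay when the joint reads 0; they turn with the lever.
- brake_hinge (a point): Hinge of the brake lever on the carriage, 45 mm above the counter, 65 mm from the bay centre along the bay's -x; axes as the bay's, the hinge line along y. The arm points along -x and upward: at joint value q the pad's centre is 72 mm x cos(0.96 - q) along -x and 72 mm x sin(0.96 - q) above the hinge.
- tin_center (a point): Centre of a tin, 45 mm across and 66 mm high, in the stand's other stall: leave alone.
- mug_center (a point): Centre of a white mug, 76 mm across, 85 mm high, on the counter beyond the work: leave alone.
- jar_center (a point): Centre of a glass jar, 64 mm across, 90 mm high, on the counter beyond the work: leave alone.
There are look-alikes about, which are no part of the job. Leave any red look-alike of the part that bears carton_center alone.

How it is judged:
By the outcome, as a careful person would: the job done as asked, in the order asked, and still so for the second after the job is handed in, with the robot touching nothing.
It also fails if it takes over 67 s, if anything falls off the work surface, if the arm or the gripper's body presses on something with over 40 N, if the wrist force passes 120 N, or if a joint passes its speed limit or range.

## Working session

There is one attempt and no reset: what is moved stays moved. The work goes in short steps, Python scripts to look and compute and a shell command to move; the robot and the scene stay as the last step left them, time stands still between calls to the robot, and variables do not carry over. Pictures are saved under pics/ and viewed, at most 10 in all, crops included, and the job is handed in when it is done.

```bash
ls; mkdir -p pics; cat > h.py <<'E'
import numpy as np,cv2
from cell import readout,camera,camera_info,r,finder
def inv(name): return np.linalg.inv(np.array(camera_info(name)["world_to_cam"]))
def towld(name,p): return (inv(name)@np.r_[p,1])[:3]
def ray(name,u,v):
    c=camera_info(name); K=np.array([[c["fx"],0,c["cx"]],[0,c["fy"],c["cy"]],[0,0,1.]])
    d=cv2.undistortPoints(np.array([[[u,v]]],float),K,np.array([c["k1"],0,0,0.]))[0,0]
    M=inv(name); return M[:3,3],M[:3,:3]@np.array([d[0],-d[1],-1])
def atz(name,u,v,z):
    o,d=ray(name,u,v); return o+d*(z-o[2])/d[2]
def proj(name,P):
    c=camera_info(name);q=np.array(c["world_to_cam"])@np.r_[P,1];x,y=q[0]/-q[2],-q[1]/-q[2];s=1+c["k1"]*(x*x+y*y)
    return np.array([c["fx"]*x*s+c["cx"],c["fy"]*y*s+c["cy"]])
E
python3 - <<'E'
from h import *
a=camera("scene");cv2.imwrite("pics/s1.png",a)
for t in ["carton_center","stand","track","bay_floor","brake_pad","brake_hinge","tin_center","mug_center","jar_center"]:
    print(t,[(round(d["p"],2),towld("scene",d["centre"]).round(0).tolist()) for d in finder.recognise("scene",t)][:4])
b=camera("side");cv2.imwrite("pics/d1.png",b)
for n in("scene","side"): print(n,inv(n)[:3,3].round())
print(r.hold_point_z,readout.state()["time"])
E
```

```text
pics
carton_center [(0.94, [595.0, -268.0, 67.0]), (0.7, [449.0, -293.0, 52.0]), (0.68, [718.0, -261.0, 57.0]), (0.66, [621.0, -405.0, 57.0])]
stand [(0.87, [594.0, -243.0, 10.0]), (0.21, [597.0, -270.0, 69.0])]
track [(0.86, [603.0, 212.0, 31.0])]
bay_floor [(0.61, [617.0, 218.0, 50.0])]
brake_pad [(0.59, [509.0, 223.0, 87.0])]
brake_hinge [(0.77, [617.0, 221.0, 49.0])]
tin_center [(0.64, [580.0, -214.0, 59.0]), (0.19, [618.0, 221.0, 53.0])]
mug_center [(0.67, [816.0, 51.0, 57.0])]
jar_center [(0.79, [800.0, -110.0, 65.0]), (0.75, [510.0, 225.0, 90.0]), (0.35, [614.0, 217.0, 51.0])]
scene [1203. -498.  668.]
side [ 272. -892.  856.]
18.700000000000003 0.55
```

View pics/s1.png

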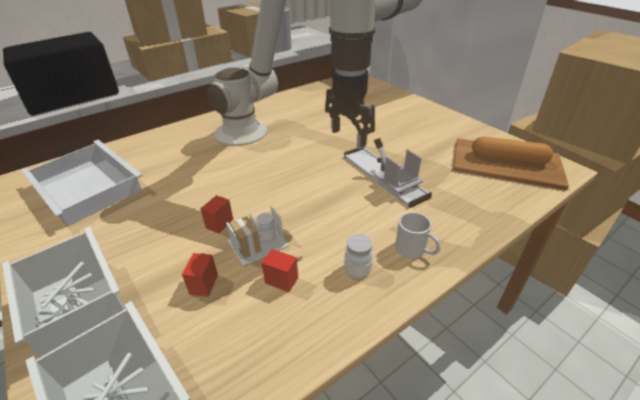

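View pics/d1.png

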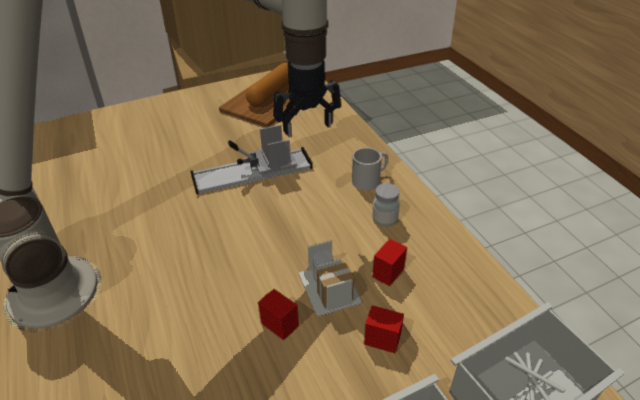

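Scene view: the tan carton is in the stand's left stall at scene (245,233) and the tin at (266,225). The red look-alikes are at (217,214), (200,274) and (281,270). The carriage is at (400,170) with its lever at (380,148). The tan carton is the one that fits: it's in the stand and not red. Next I'll check the wrist camera.

```bash
python3 - <<'E'
from h import *
s=readout.state();print(s["tool_pos"],s["tool_rot"]);M=inv("wrist");print(M.round(2)); c=camera_info("wrist");print({k:c[k] for k in("fx","fy","cx","cy","k1")})
for n in("scene","side"): print(camera_info(n)["fx"])
E
python3 -m jog '[[[1,-5,40,20,0,0,0],[1,-20,80,40,0,0,0],[1,-35,120,60,0,0,0],[1,-50,160,80,0,0,0],[1,-65,190,100,0,0,0],[1,-65,190,100,0,0,0],[1,-65,190,100,0,0,0]]]'
python3 - <<'E'
from h import *
a=camera("wrist");cv2.imwrite("pics/w1.png",a)
for t in ["track","bay_floor","brake_pad","brake_hinge"]:
    print(t,[(round(d["p"],2),towld("wrist",d["centre"]).round(0).tolist()) for d in finder.recognise("wrist",t)][:3])
E
```

```text
[6.24956146e+02 4.89229549e-02 2.31300188e+02] [-2.22141553e+00  2.22142691e+00  1.18609963e-04]
[[-1.0000e+00 -0.0000e+00 -0.0000e+00  6.2447e+02]
 [ 0.0000e+00 -9.5000e-01 -3.2000e-01 -8.1550e+01]
 [-0.0000e+00 -3.2000e-01  9.5000e-01  3.7291e+02]
 [ 0.0000e+00  0.0000e+00  0.0000e+00  1.0000e+00]]
{'fx': 302.08076030773253, 'fy': 302.08076030773253, 'cx': 317.67862294924197, 'cy': 197.8738436277951, 'k1': 0.010199566361188192}
370.0124761297538
515.2640557530463
time: 1.13
tool_pos: [559.7, 193.3, 334.5]
tool_rot: [-2.222, 2.212, -0.002]
ft_force: [0.3, -0.3, 1.3]
grip_width: 85.4
gripper_force: 0.0
track [(0.73, [561.0, 216.0, 16.0])]
bay_floor [(0.57, [602.0, 223.0, 28.0])]
brake_pad [(0.63, [514.0, 222.0, 77.0]), (0.38, [602.0, 219.0, 27.0])]
brake_hinge [(0.59, [595.0, 217.0, 28.0])]
```

View pics/w1.png

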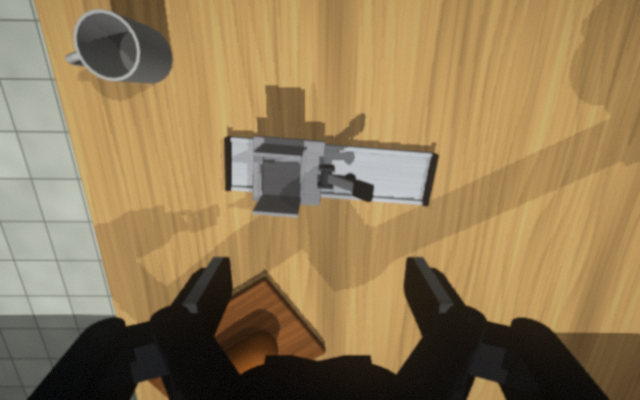

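The wrist view shows the track from (228,160) to (434,180), the carriage walls at (278,148) and (276,204), and the lever pad at (365,190). I'll enlarge this area.

```bash
python3 - <<'E'
from h import *
a=cv2.imread("pics/w1.png");cv2.imwrite("pics/w1c.png",cv2.resize(a[120:225,215:445],None,fx=3.4,fy=3.4,interpolation=cv2.INTER_CUBIC))
for u,v in [(226,137),(230,190),(436,153),(429,205)]: print(atz("wrist",u,v,10).round(1))
E
```

```text
[697.3 166.4  10. ]
[699.3 250.   10. ]
[377.5 191.4  10. ]
[378.3 276.3  10. ]
```

View pics/w1c.png

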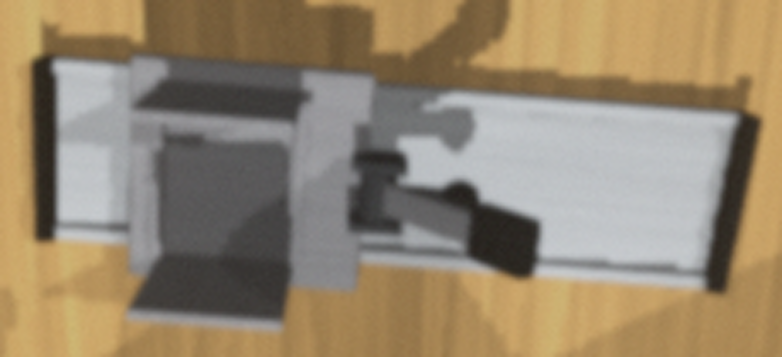

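```bash
python3 - <<'E'
from h import *
from scipy.optimize import least_squares
C=lambda x,y:(215+x/3.4,120+y/3.4)
trk=[((163,42,10),C(48,60)),((163,-42,10),None)]
def loc(p,l): c,s=np.cos(p[2]),np.sin(p[2]);return np.array([p[0]+c*l[0]-s*l[1],p[1]+s*l[0]+c*l[1],l[2]])
obs=[((30,37,-1),C(130,318)),((-30,37,-1),C(283,322)),((29,37,35),C(158,260)),((-29,37,35),C(290,262)),((29,0,42),C(162,200)),((-29,0,42),C(290,205))]
def f(p):
    e=[]
    for i,(l,o) in enumerate(obs):
        l=(l[0],l[1],p[3] if l[2]<0 else l[2]); d=proj("wrist",loc(p,l))-o
        e+=list(d if i<4 else d[:1])
    return np.r_[e,(p[2]+.08)*100]
R=least_squares(f,[605,218,-.08,100]);p=R.x;print(p.round(3),R.fun.round(1))
h=loc(p,(-65,0,45));print("hinge",h)
for q in(0,.12,.9): 
  l=loc(p,(-65-72*np.cos(.96-q),0,45+72*np.sin(.96-q)));print(q,l.round(1),((proj("wrist",l)-(215,120))*3.4).round())
b=camera("side")
for q in(0,.1): print(proj("side",loc(p,(-65-72*np.cos(.96-q),0,45+72*np.sin(.96-q)))))
print(proj("side",loc(p,(30,-37,108))),proj("side",loc(p,(-30,-37,108))))
cv2.imwrite("pics/d2c.png",cv2.resize(b[110:210,180:330],None,fx=5,fy=5,interpolation=cv2.INTER_CUBIC))
E
```

```text
[ 6.12015e+02  2.16886e+02 -7.20000e-02  1.04075e+02] [-0.9 -1.1  0.1  0.7  0.8 -0.6  0.   1.3 -0.9  1.1  0.8]
hinge [547.18548987 221.59059251  45.        ]
0 [506.  224.6 104. ] [491. 246.]
0.12 [499.3 225.1  98.6] [507. 243.]
0.9 [475.5 226.8  49.3] [545. 212.]
[234.40678237 143.24590878]
[232.4770956  145.08962394]
[288.38209772 138.98769713] [266.15609648 143.56505829]
```

View pics/d2c.png

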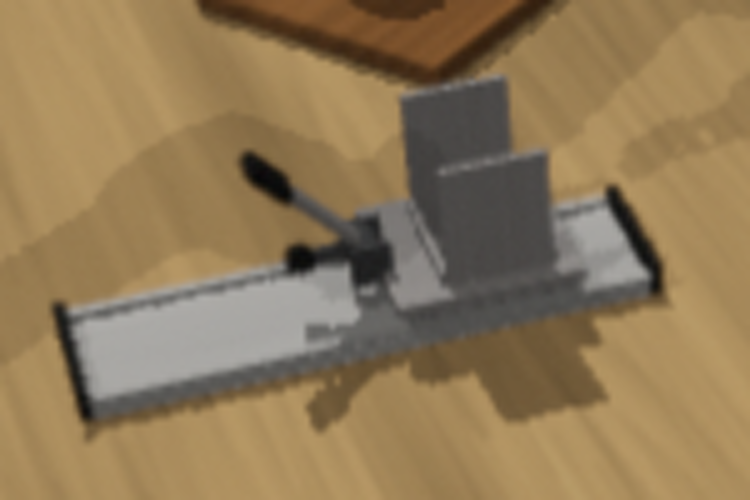

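Side crop: the pad is at (265,178), and the model predicts (272,166) for q=0, so the pose fit is good and q is about 0.1. A fixed knob sits low beside the hinge at (300,258). Next I'll close the gripper and go above the pad.

```bash
python3 -m jog '[[[0,-20,10,-40,0,0,0],[0,-40,20,-80,0,0,0],[0,-55,28,-120,0,0,0],[0,-63,34,-160,0,0,0],[0,-63,34,-200,0,0,0],[0,-63,34,-200,0,0,0],[0,-63,34,-200,0,0,0],[0,-63,34,-200,0,0,0]]]' 40; python3 -c "
from h import *
s=readout.state();print(s['tool_pos'],s['tool_rot'],s['ft_force'])"
```

```text
time: 2.1
tool_pos: [498.6, 224.0, 132.5]
tool_rot: [-2.22, 2.221, -0.002]
ft_force: [-0.7, 0.4, -0.2]
grip_width: 0.1
gripper_force: 0.0
[498.6294379  223.98923546 132.52552624] [-2.22015696e+00  2.22083980e+00 -2.00479567e-03] [-0.73686121  0.37773218 -0.24750032]
```

```bash
python3 -m jog '[[[0,0,0,-10,0,0,0],[0,-2,1,-20,0,0,0],[0,-5,1,-29,0,0,0],[0,-8,1,-38,0,0,0],[0,-11,1,-46,0,0,0],[0,-14,2,-54,0,0,0],[0,-17,2,-61,0,0,0],[0,-19,2,-67,0,0,0],[0,-20,2,-72,0,0,0],[0,-21,2,-76,0,0,0],[0,-21,2,-76,0,0,0]]]'
```

```text
time: 3.02
tool_pos: [475.4, 225.6, 54.4]
tool_rot: [2.22, -2.22, -0.0]
ft_force: [0.1, 0.2, -0.0]
grip_width: -0.0
gripper_force: 0.0
```

```bash
python3 -m jog '[[[0,0,0,-2,0,0,0],[0,0,0,-4,0,0,0],[0,0,0,-6,0,0,0],[0,0,0,-7,0,0,0],[0,0,0,-7,0,0,0]]]'; python3 - <<'E'
from h import *
b=camera("side");c=camera("scene")
cv2.imwrite("pics/b1.png",np.vstack([cv2.resize(b[110:210,180:330],(450,300),interpolation=2),cv2.resize(c[120:220,330:480],(450,300),interpolation=2)]))
E
```

```text
time: 3.43
tool_pos: [474.1, 225.5, 50.8]
tool_rot: [2.219, -2.218, -0.001]
ft_force: [-11.6, 2.0, 23.0]
grip_width: 0.1
gripper_force: 11.6
```

View pics/b1.png

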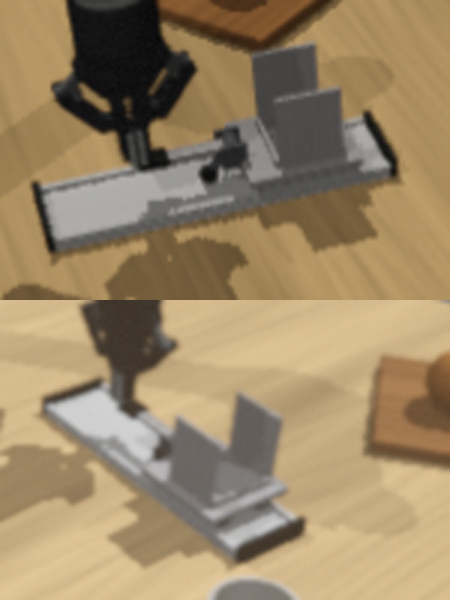

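The fingers hold the lever down on its stop with 23 N, and the side view shows the arm about level. Next I'll retract, open, and look at the bay from above.

```bash
python3 -m jog '[[[0,0,0,20,0,0,0],[0,0,0,50,0,0,0],[0.5,20,-5,90,0,0,0],[1,45,-10,130,0,0,0],[1,75,-18,170,0,0,0],[1,110,-25,205,0,0,0],[1,130,-25,240,0,0,0],[1,130,-25,240,0,0,0],[1,130,-25,240,0,0,0],[1,130,-25,240,0,0,0]]]'
python3 - <<'E'
from h import *
print(readout.state()["tool_pos"])
a=camera("wrist");np.save("w2.npy",inv("wrist"));cv2.imwrite("pics/w2raw.png",a)
q=proj("wrist",[560,217,40]).astype(int);print(q)
x,y=q[0]-133,q[1]-75;print(x,y);cv2.imwrite("pics/w2.png",cv2.resize(a[y:y+150,x:x+266],None,fx=3,fy=3,interpolation=2))
E
```

```text
time: 4.37
tool_pos: [605.9, 200.3, 287.9]
tool_rot: [2.219, -2.223, -0.002]
ft_force: [0.8, -0.5, -1.3]
grip_width: 85.1
gripper_force: 0.0
[605.94937043 200.33784765 287.90566214]
[350 173]
217 98
```

View pics/w2.png

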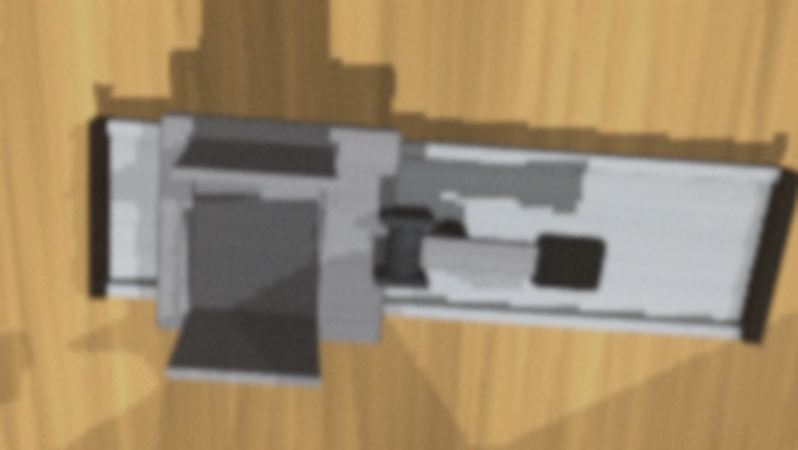

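The brake is down: the pad is at crop (570,262) with the arm level. The bay floor corners are at about (188,313) and (322,318), and the front wall top at (168,375)–(320,380). I'll refit, then head for the stand.

```bash
python3 - <<'E'
from h import *
from scipy.optimize import least_squares
C=lambda x,y:np.array((217+x/3,98+y/3))
def loc(p,l): c,s=np.cos(p[2]),np.sin(p[2]);return np.array([p[0]+c*l[0]-s*l[1],p[1]+s*l[0]+c*l[1],l[2]])
obs=[((30,37,108),C(168,374)),((-30,37,108),C(320,379)),((29,37,35),C(188,313)),((-29,37,35),C(321,318)),((29,0,42),C(189,250)),((-29,0,42),C(321,255))]
def f(p):
    e=[]
    for i,(l,o) in enumerate(obs):
        d=proj("wrist",loc(p,l))-o; e+=list(d if i<4 else d[:1])
    return np.r_[e,(p[2]+.075)*100]
R=least_squares(f,[612,217,-.08]);p=R.x;print(p.round(3),R.fun.round(1))
P=lambda *l:((proj("wrist",loc(p,l))-(217,98))*3).round()
print("wall-37 in/out top",P(30,-37,108),P(-30,-37,108),P(30,-41,108))
for q in(.9,1.): print(q,P(-65-72*np.cos(.96-q),0,45+72*np.sin(.96-q)+5))
for u,v in [(92,118),(92,297),(797,172),(760,342)]: print(atz("wrist",*C(u,v),12).round(1))
E
python3 -m jog '[[[1,0,-40,20,0,0,0],[1,-3,-80,30,0,0,0],[1,-6,-120,40,0,0,0],[1,-8,-160,40,0,0,0],[1,-8,-200,40,0,0,0],[1,-8,-240,40,0,0,0],[1,-8,-280,40,0,0,0],[1,-8,-320,40,0,0,0],[1,-8,-360,40,0,0,0],[1,-8,-400,40,0,0,0],[1,-8,-410,40,0,0,0],[1,-8,-410,40,0,0,0]]]'
python3 - <<'E'
from h import *
print(readout.state()["tool_pos"])
a=camera("wrist")
q=proj("wrist",[595,-245,60]).astype(int);x,y=max(q[0]-110,0),max(q[1]-90,0);print(q,x,y)
cv2.imwrite("pics/w3raw.png",a);cv2.imwrite("pics/w3.png",cv2.resize(a[y:y+180,x:x+220],None,fx=3.3,fy=3.3,interpolation=2))
E
```

```text
[ 6.23716e+02  2.21985e+02 -6.70000e-02] [-0.7 -0.3  0.7  1.1  0.7 -0.9 -1.7 -0.1  0.5  0.4  0.8]
wall-37 in/out top [170. 183.] [337. 193.] [170. 172.]
0.9 [573. 268.]
1.0 [568. 263.]
[698.7 172.6  12. ]
[705.2 258.1  12. ]
[374.7 198.1  12. ]
[378.2 282.4  12. ]
time: 5.42
tool_pos: [596.2, -211.1, 325.6]
tool_rot: [2.215, -2.224, -0.007]
ft_force: [-0.2, -0.5, -0.1]
grip_width: 85.6
gripper_force: 0.0
[ 596.20275081 -211.10195174  325.6161829 ]
[317 131] 207 41
```

View pics/w3.png

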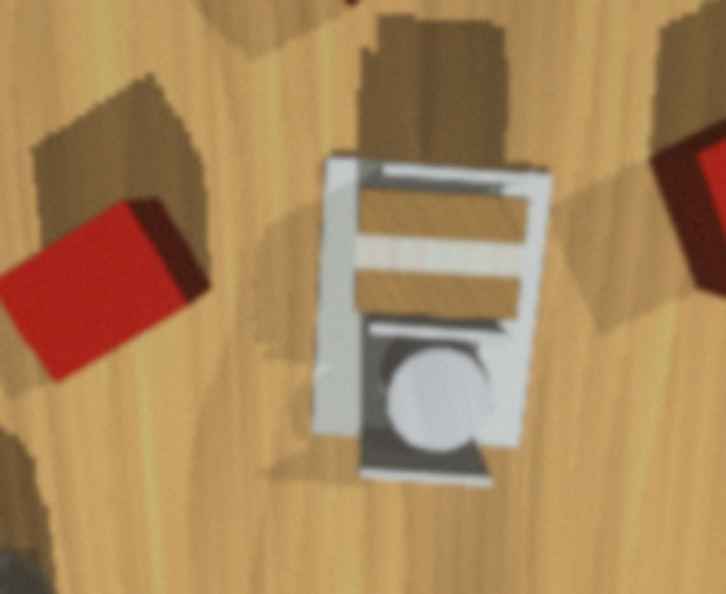

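The tan carton with its white tape band is in the upper stall at crop (440,255), with a plain tan top and not red, and the tin is at (440,400). This is the carton. I'll retake the picture settled and fit the stand and carton.

```bash
cat >> h.py <<'E'
from scipy.optimize import least_squares
def loc(p,l): c,s=np.cos(p[2]),np.sin(p[2]);return np.array([p[0]+c*l[0]-s*l[1],p[1]+s*l[0]+c*l[1],l[2]])
def fit(obs,p0,name="wrist"):
    R=least_squares(lambda p:np.concatenate([proj(name,loc(p,l))-o for l,o in obs]),p0,x_scale=[10,10,.1]);return R.x,R.fun
E
python3 - <<'E'
from h import *
s0=readout.state()["tool_pos"];a=camera("wrist");b=cv2.imread("pics/w3raw.png");cv2.imwrite("pics/w3b.png",a)
g=lambda i:cv2.cvtColor(i[41:221,207:427],6).astype(np.float32)
sh=np.array(cv2.phaseCorrelate(g(b),g(a))[0]);print(s0,sh,readout.state()["tool_pos"])
C=lambda x,y:np.array((207+x/3.3,41+y/3.3))+sh
st=[((50,-62,6),C(328,157)),((-50,-62,6),C(552,173)),((-50,62,6),C(520,447)),((50,62,6),C(312,433))]
p,e=fit(st,[595,-243,-.07]);print("stand",p,e.round(1))
ct=[((32,-23,76),C(362,189)),((-32,-23,76),C(528,197)),((-32,23,76),C(518,319)),((32,23,76),C(357,311))]
p2,e=fit(ct,[595,-270,-.07]);print("carton",p2,e.round(1))
d=p2[:2]-p[:2];c,s=np.cos(p[2]),np.sin(p[2]);print("carton in stand",c*d[0]+s*d[1],-s*d[0]+c*d[1])
E
```

```text
[ 596.59743751 -209.44434414  326.06679382] [ 1.16733623 -1.36209983] [ 597.02253664 -208.38322631  326.62717558]
stand [ 5.65318763e+02 -2.35514949e+02 -6.84518118e-02] [-0.6 -0.2  0.7 -0.1  0.1  0.2 -0.2  0.3]
carton [ 5.65377905e+02 -2.63789780e+02 -4.53837861e-02] [-0.6 -0.4  0.9 -0.4  0.4  0.4 -0.7  0.6]
carton in stand 1.9929558646503778 -28.20456922426318
```

```bash
python3 - <<'E'
from h import *
for n in("scene","side"):
  camera(n)
  for P in([565,-264,76],[595,-264,76]): print(n,P,proj(n,P))
  for t in("stand","carton_center"):
    m=finder.masks_of(n,t)
    for d in m[:2]:
      ys,xs=np.nonzero(d["region"]);print(t,d["p"],xs.mean(),ys.mean(),xs.min(),xs.max(),ys.min(),ys.max())
for P in([597,-209,0],[565,-264,76]): print(proj("wrist",P))
print(inv("wrist").round(3), readout.state()["tool_rot"])
camera("wrist");print([(d["p"],towld("wrist",d["centre"])) for d in finder.recognise("wrist","carton_center")])
E
```

```text
scene [565, -264, 76] [244.71138737 225.44877594]
scene [595, -264, 76] [250.6496238 232.3566413]
stand 0.84 259.0684803001876 240.2091932457786 227 287 207 265
carton_center 0.83 246.55625790139064 236.34513274336283 231 260 217 257
carton_center 0.77 200.21261261261262 274.1621621621622 184 217 253 295
side [565, -264, 76] [333.27654856 272.36573685]
side [595, -264, 76] [346.71406811 267.79237583]
stand 0.59 327.9491237987564 286.2549462973431 299 361 242 315
carton_center 0.76 331.42075736325387 278.10518934081347 317 353 262 306
carton_center 0.72 382.9752650176678 328.8643109540636 363 403 306 352
[318.23426168 149.66422951]
[343.774631   116.41260502]
[[-1.00000e+00  2.00000e-03 -0.00000e+00  5.97746e+02]
 [-1.00000e-03 -9.47000e-01 -3.21000e-01 -2.89248e+02]
 [-1.00000e-03 -3.21000e-01  9.47000e-01  4.70064e+02]
 [ 0.00000e+00  0.00000e+00  0.00000e+00  1.00000e+00]] [-2.22337446e+00  2.21921967e+00 -1.57791909e-05]
[(0.97, array([ 568.51025585, -271.11182411,   73.08467644])), (0.83, array([ 695.79301221, -249.38437479,   70.15246215])), (0.71, array([ 603.91437444, -385.05038628,   67.26295509])), (0.57, array([ 444.92445091, -283.46140367,   67.69054047]))]
```

The scene and side projections agree with the wrist fit: carton at about (565.4, −264), yaw −0.06. Moving above it.

```bash
python3 -m jog '[[[1,-8,-14,-35,0,0,-0.02],[1,-16,-28,-70,0,0,-0.04],[1,-24,-42,-105,0,0,-0.06],[1,-32,-55,-140,0,0,-0.06],[1,-32,-55,-175,0,0,-0.06],[1,-32,-55,-200,0,0,-0.06],[1,-32,-55,-200,0,0,-0.06],[1,-32,-55,-200,0,0,-0.06],[1,-32,-55,-200,0,0,-0.06]]]'
python3 - <<'E'
from h import *
from scipy.spatial.transform import Rotation as R
camera("side");camera("side");s=readout.state();print(s["tool_pos"],R.from_rotvec(s["tool_rot"]).as_matrix()[:,1])
a=camera("wrist")
print(*[proj("wrist",loc((565.4,-264,-.06),l)).round() for l in((32,-23,76),(-32,-23,76),(-32,23,76),(32,23,76))])
cv2.imwrite("pics/w4.png",a)
E
```

```text
time: 6.67
tool_pos: [567.6, -264.3, 130.4]
tool_rot: [-2.154, 2.285, -0.005]
ft_force: [0.7, -0.1, 0.5]
grip_width: 85.4
gripper_force: 0.0
[ 567.76102867 -264.15554988  131.04981602] [-0.99823953  0.05910409 -0.00495534]
[273. 187.] [368. 187.] [364. 247.] [276. 247.]
```

View pics/w4.png

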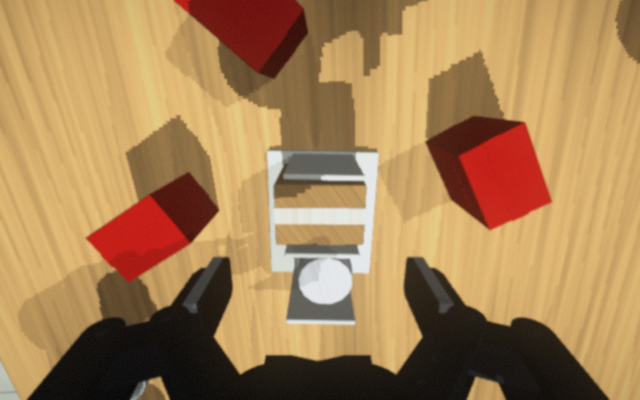

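Predicted corners (273,187)–(364,247) match the observed carton top (276,183)–(364,246). Descend and grip.

```bash
python3 -m jog '[[[1,-1,-1,-20,0,0,0],[1,-1,-1,-45,0,0,0],[1,-1,-1,-70,0,0,0],[1,-1,-1,-88,0,0,0],[1,-1,-1,-97,0,0,0],[1,-1,-1,-97,0,0,0],[1,-1,-1,-97,0,0,0],[0,-1,-1,-97,0,0,0],[0,-1,-1,-97,0,0,0],[0,-1,-1,-97,0,0,0],[0,-1,-1,-97,0,0,0],[0,-1,-1,-97,0,0,0]]]' 35
```

```text
time: 7.82
tool_pos: [566.6, -265.3, 33.4]
tool_rot: [-2.153, 2.285, -0.006]
ft_force: [0.8, 0.7, 6.9]
grip_width: 63.5
gripper_force: 39.8
```

```bash
python3 -m jog '[[[0,0,0,8,0,0,0],[0,0,0,20,0,0,0],[0,0,0,40,0,0,0],[0,0,0,65,0,0,0],[0,0,0,90,0,0,0],[0,0,0,110,0,0,0],[0,0,0,115,0,0,0]]]'; python3 -c "
from h import *
s=readout.state();print(s['joint_positions'],s['ft_force'])"
```

```text
time: 8.4
tool_pos: [566.5, -265.6, 150.8]
tool_rot: [-2.152, 2.284, -0.009]
ft_force: [1.0, -0.2, -2.1]
grip_width: 63.9
gripper_force: 39.5
[-0.17970233  0.44652475 -0.10698213  0.00106993 -1.01051456  0.11958992] [ 1.02354632 -0.18284688 -2.10181706]
```

```bash
python3 -m jog '[[[0,2,20,0,0,0,0.12],[0,4,40,0,0,0,0.24],[0,6,60,0,0,0,0.36],[0,8,80,0,0,0,0.48],[0,10,100,0,0,0,0.6],[0,12,120,0,0,0,0.72],[0,14,140,0,0,0,0.84],[0,16,160,0,0,0,0.96],[0,18,180,0,0,0,1.08],[0,20,200,0,0,0,1.2],[0,22,220,0,0,0,1.32],[0,24,235,0,0,0,1.44]]]'
python3 -m jog '[[[0,0,0,-20,0,0,0.12],[0,0,0,-45,0,0,0.12],[0,0,0,-70,0,0,0.12],[0,0,0,-90,0,0,0.12],[0,0,0,-105,0,0,0.12],[0,0,0,-112,0,0,0.12],[0,0,0,-115,0,0,0.12],[0,0,0,-117,0,0,0.12],[0,0,0,-117,0,0,0.12]]]'; python3 -c "
from h import *
from scipy.spatial.transform import Rotation as R
s=readout.state();print(s['tool_pos'],R.from_rotvec(s['tool_rot']).as_matrix().round(3).tolist(),s['joint_positions'],s['ft_force'])"
```

```text
time: 9.4
tool_pos: [587.8, -28.6, 145.2]
tool_rot: [3.128, -0.29, -0.004]
ft_force: [0.2, -0.1, -2.9]
grip_width: 63.8
gripper_force: 39.4
time: 10.15
tool_pos: [589.3, -30.0, 29.6]
tool_rot: [-3.14, 0.111, -0.001]
ft_force: [0.3, 1.2, -3.3]
grip_width: 63.5
gripper_force: 39.4
[589.2521682  -29.97457891  29.62342422] [[0.997, -0.071, 0.001], [-0.071, -0.997, 0.0], [0.001, -0.0, -1.0]] [ 2.23466199e-01  5.40017121e-01 -3.13253310e-01  7.15919671e-05
 -7.16980250e-01  1.27644077e+00] [ 0.32779488  1.17501837 -3.31251772]
```

```bash
python3 -m jog '[[[0,0,0,-1,0,0,0],[0,0,0,-2,0,0,0],[0,0,0,-3,0,0,0],[0,0,0,-3,0,0,0]]]'
```

```text
time: 10.48
tool_pos: [589.6, -29.9, 27.3]
tool_rot: [-3.139, 0.111, -0.003]
ft_force: [-0.2, -0.5, 1.3]
grip_width: 63.2
gripper_force: 39.7
```

```bash
python3 -m jog '[[[0,0,0,-0.5,0,0,0],[0.6,0,0,-0.5,0,0,0],[1,0,0,-0.5,0,0,0],[1,0,0,-0.5,0,0,0],[1,0,0,-0.5,0,0,0],[1,0,0,15,0,0,0],[1,0,0,40,0,0,0],[1,0,0,75,0,0,0],[1,0,0,110,0,0,0],[1,0,0,120,0,0,-0.1],[1,0,0,120,0,0,-0.22]]]'
python3 -m jog '[[[1,0,0,0,0,0,-0.12],[1,0,0,0,0,0,-0.24],[1,0,0,0,0,0,-0.36],[1,0,0,0,0,0,-0.48],[1,0,0,0,0,0,-0.6],[1,0,0,0,0,0,-0.72],[1,0,0,0,0,0,-0.84],[1,0,0,0,0,0,-0.96],[1,0,0,0,0,0,-1.08],[1,0,0,0,0,0,-1.2],[1,0,0,0,0,0,-1.32],[1,0,0,0,0,0,-1.35]]]'
python3 - <<'E'
from h import *
from scipy.spatial.transform import Rotation as R
camera("side");camera("side");s=readout.state();print(s["tool_pos"],R.from_rotvec(s["tool_rot"]).as_matrix()[:,1])
a=camera("wrist");cv2.imwrite("pics/w5.png",a);m=finder.masks_of("wrist","carton_center")
print([(d["p"],towld("wrist",d["centre"])) for d in finder.recognise("wrist","carton_center")])
for d in m[:2]:
  k=d["region"].astype(np.uint8);ys,xs=np.nonzero(k);print(d["p"],xs.min(),xs.max(),ys.min(),ys.max(),cv2.minAreaRect(np.c_[xs,ys].astype(np.float32)))
for p in [(32,-23,70),(-32,-23,70),(-32,23,70),(32,23,70),(32,-23,0),(-32,-23,0),(-32,23,0),(32,23,0)]: print(proj("wrist",loc((589.5,-30,1.497),p)).round())
E
```

```text
time: 11.4
tool_pos: [591.5, -29.7, 150.8]
tool_rot: [-3.105, 0.462, -0.013]
ft_force: [-0.0, 0.4, -0.2]
grip_width: 85.2
gripper_force: 0.0
time: 12.4
tool_pos: [588.9, -30.0, 146.1]
tool_rot: [2.137, -2.303, -0.0]
ft_force: [-0.2, 0.6, 0.2]
grip_width: 85.7
gripper_force: 0.0
[588.94293463 -29.99354026 146.121731  ] [-9.97571812e-01  6.96451560e-02  1.76863748e-04]
[(0.8, array([591.56293915, -40.54521374,  69.13002906]))]
0.75 285 345 151 245 ((315.0, 198.0), (94.0, 60.0), 90.0)
[288. 245.]
[285. 166.]
[348. 167.]
[345. 245.]
[294. 213.]
[293. 150.]
[341. 150.]
[339. 213.]
```

The carton stands upright where predicted (mask 285–345 × 151–245). Taking it by the broad sides.

```bash
python3 -m jog '[[[1,0.5,0,-25,0,0,0],[1,0.5,0,-55,0,0,0],[1,0.5,0,-85,0,0,0],[1,0.5,0,-108,0,0,0],[1,0.5,0,-117,0,0,0],[1,0.5,0,-117,0,0,0],[0,0.5,0,-117,0,0,0],[0,0.5,0,-117,0,0,0],[0,0.5,0,-117,0,0,0],[0,0.5,0,-117,0,0,0],[0,0.5,0,-117,0,0,0],[0,0.5,0,-117,0,0,0]]]' 35
python3 -m jog '[[[0,0,0,0,0,0,0],[0,0,0,0,0,0,0]]]'; python3 -c "
from h import *
s=readout.state();print(s['tool_pos'])"
```

```text
time: 13.65
tool_pos: [590.9, -29.7, 31.2]
tool_rot: [-2.141, 2.295, -0.004]
ft_force: [-0.8, 0.1, 5.7]
grip_width: 45.7
gripper_force: 37.1
time: 13.82
tool_pos: [590.9, -29.7, 31.2]
tool_rot: [-2.141, 2.295, -0.004]
ft_force: [0.3, 0.8, 5.6]
grip_width: 45.5
gripper_force: 37.1
[590.93278856 -29.7361826   31.19475803]
```

```bash
python3 -m jog '[[[0,0,0,15,0,0,0],[0,0,0,40,0,0,0],[0,0,10,75,0,0,0],[0,2,40,110,0,0,0],[0,5,75,140,0,0,0],[0,9,110,165,0,0,0],[0,13,147,185,0,0,0],[0,17,184,205,0,0,0],[0,20,222,220,0,0,0],[0,22,260,225,0,0,0],[0,24,290,225,0,0,0],[0,24,300,225,0,0,0]]]'
python3 -m jog '[[[0,0,0,0,0,0,0],[0,0,0,0,0,0,0],[0,0,0,0,0,0,0],[0,0,0,0,0,0,0]]]'
python3 - <<'E'
from h import *
a=camera("wrist");cv2.imwrite("pics/w6raw.png",a);np.save("w6.npy",inv("wrist"));print(readout.state()["tool_pos"])
q=proj("wrist",[590,217,50]).astype(int);x,y=max(q[0]-120,0),max(q[1]-85,0);print(x,y)
cv2.imwrite("pics/w6.png",cv2.resize(a[y:y+170,x:x+230],None,fx=3.4,fy=3.4,interpolation=2))
E
```

```text
time: 14.82
tool_pos: [612.9, 275.3, 253.5]
tool_rot: [-2.146, 2.292, 0.003]
ft_force: [-0.5, -0.4, -2.8]
grip_width: 45.9
gripper_force: 36.9
time: 15.15
tool_pos: [613.3, 268.5, 253.9]
tool_rot: [2.14, -2.299, -0.0]
ft_force: [-0.8, 0.6, -2.3]
grip_width: 45.5
gripper_force: 36.9
[613.4383814  268.49659522 254.21065053]
214 37
```

View pics/w6.png

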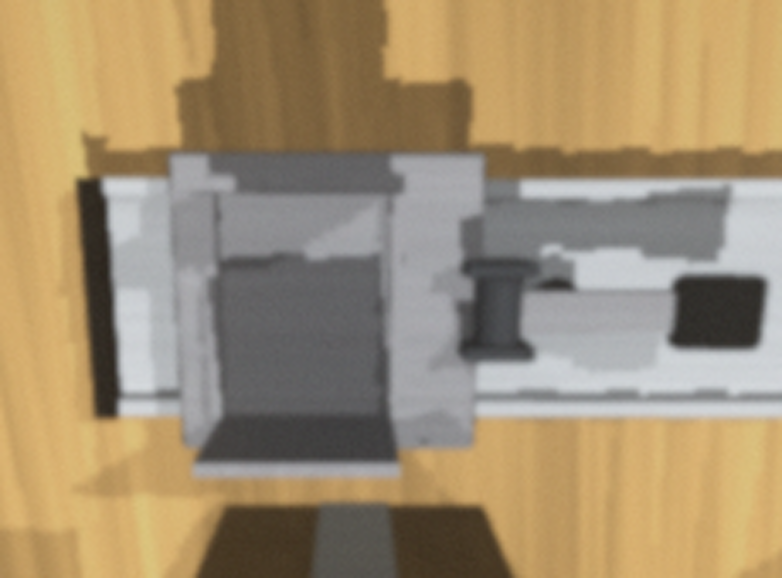

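The bay is clear. Floor front corners are at (222,413) and (385,413), the front wall top edge at (196,462)–(398,462), and the lips at x≈218 and 387. The pad is at (718,312), still down. Fitting again.

```bash
python3 - <<'E'
from h import *
print(np.abs(inv("wrist")-np.load("w6.npy")).max())
C=lambda x,y:np.array((214+x/3.4,37+y/3.4))
hb=lambda q,dz:(-65-72*np.cos(.96-q),0,45+72*np.sin(.96-q)+dz)
obs=[((30,37,108),C(196,462)),((-30,37,108),C(398,462)),((29,37,35),C(221,413)),((-29,37,35),C(386,413))]
p,e=fit(obs,[615,218,-.07]);print(p.round(3),e.round(1))
for q in(.9,1):
  p2,e2=fit(obs+[(hb(q,5),C(718,312))],[615,218,-.07]);print(q,p2.round(3),e2.round(1))
P=lambda *l:((proj("wrist",loc(p2,l))-(214,37))*3.4).round()
print("wall- top in/out",P(30,-37,108),P(-30,-37,108),P(30,-41,108),"lips",P(29,0,42),P(-29,0,42),"plate",P(-52,-50,33),P(52,50,33))
E
```

```text
0.0
[ 6.26057e+02  2.20809e+02 -7.20000e-02] [-1.5  0.2  0.4  0.1  0.9 -0.1  0.5 -0.2]
0.9 [ 6.26342e+02  2.20871e+02 -7.10000e-02] [-1.8  0.2  0.1  0.2  0.7 -0.1  0.2 -0.1  1.  -0.2]
1 [ 6.25666e+02  2.20836e+02 -7.80000e-02] [-1.4 -0.   0.5  0.3  1.1 -0.3  0.6  0.  -0.6 -0.1]
wall- top in/out [179. 189.] [406. 191.] [178. 173.] lips [218. 307.] [391. 309.] plate [462. 151.] [163. 446.]
```

```bash
python3 -m jog '[[[0,4,-15,-15,0,0,0],[0,8,-32,-40,0,0,0],[0,12.5,-48,-65,0,0,0],[0,12.5,-48,-85,0,0,0],[0,12.5,-48,-95,0,0,0],[0,12.5,-48,-95,0,0,0],[0,12.5,-48,-95,0,0,0],[0,12.5,-48,-95,0,0,0]]]'; python3 -c "
from h import *
camera('side');s=readout.state();print(s['tool_pos'],s['tool_rot'])
camera('scene')
"
```

```text
time: 15.87
tool_pos: [627.1, 222.7, 161.3]
tool_rot: [-2.141, 2.295, -0.002]
ft_force: [1.0, -0.4, -1.5]
grip_width: 45.6
gripper_force: 36.8
[626.99877763 222.80683536 161.45445848] [-2.14066096e+00  2.29434398e+00 -1.87416354e-03]
```

```bash
python3 -m jog '[[[0,-1,-2,-5,0,0,0],[0,-1,-2,-15,0,0,0],[0,-1,-2,-28,0,0,0],[0,-1,-2,-42,0,0,0],[0,-1,-2,-56,0,0,0],[0,-1,-2,-68,0,0,0],[0,-1,-2,-78,0,0,0],[0,-1,-2,-85,0,0,0],[0,-1,-2,-88,0,0,0],[0,-1,-2,-90,0,0,0],[0,-1,-2,-90,0,0,0]]]'
```

```text
time: 16.88
tool_pos: [625.2, 220.1, 69.3]
tool_rot: [-2.142, 2.298, -0.0]
ft_force: [-0.9, -0.7, -2.3]
grip_width: 45.5
gripper_force: 36.8
```

No contact on the way in. Lowering the last few millimetres.

```bash
python3 -m jog '[[[0,0,0,-1,0,0,0],[0,0,0,-2,0,0,0],[0,0,0,-3,0,0,0],[0,0,0,-3,0,0,0]]]'; python3 -c "
from h import *
s=readout.state();print(s['tool_pos'],s['ft_force'])"
```

```text
time: 17.22
tool_pos: [625.0, 220.0, 66.5]
tool_rot: [-2.142, 2.298, -0.0]
ft_force: [0.6, -0.2, -2.0]
grip_width: 45.6
gripper_force: 36.8
[625.01009438 220.043314    66.47570531] [ 0.60169369 -0.238044   -1.97559782]
```

```bash
python3 -m jog '[[[0,0,0,-0.7,0,0,0],[0,0,0,-1.4,0,0,0],[0,0,0,-1.4,0,0,0],[0,0,0,-1.4,0,0,0]]]'
```

```text
time: 17.55
tool_pos: [625.2, 220.1, 66.2]
tool_rot: [-2.142, 2.297, -0.001]
ft_force: [-2.2, -1.5, 5.0]
grip_width: 45.6
gripper_force: 37.7
```

The carton has seated at TCP z 66.2, exactly as computed. Release and retreat.

```bash
python3 -m jog '[[[0.5,0,0,0.5,0,0,0],[1,0,0,0.5,0,0,0],[1,0,0,0.5,0,0,0],[1,0,0,0.5,0,0,0],[1,0,0,12,0,0,0],[1,0,0,35,0,0,0],[1,0,0,65,0,0,0],[1,0,0,95,0,0,0],[1,0,0,115,0,0,0],[1,0,0,120,0,0,0],[1,0,0,120,0,0,0]]]'
python3 - <<'E'
from h import *
camera("side");camera("side");print(readout.state()["tool_pos"],readout.state()["joint_positions"][5]);a=camera("wrist");cv2.imwrite("pics/w7.png",a)
for d in finder.masks_of("wrist","carton_center")[:2]:
  ys,xs=np.nonzero(d["region"]);print(d["p"],xs.min(),xs.max(),ys.min(),ys.max())
print([(d["p"],towld("wrist",d["centre"]).round(1)) for d in finder.recognise("wrist","carton_center")])
print(*[proj("wrist",loc((625.5,220.6,-.073),(sx*23,sy*32,105))).round() for sx,sy in((1,-1),(-1,-1),(-1,1),(1,1))])
camera("scene");print([(d["p"],towld("scene",d["centre"]).round(1)) for d in finder.recognise("scene","carton_center")])
E
```

```text
time: 18.47
tool_pos: [626.0, 220.6, 187.8]
tool_rot: [-2.139, 2.294, -0.002]
ft_force: [-0.1, 0.9, -0.5]
grip_width: 85.5
gripper_force: 0.0
[624.32636874 219.83499999 184.05259384] -0.6520688222558899
0.92 286 346 161 243
[(0.75, array([625. , 213.6, 102.8]))]
[284. 168.] [346. 168.] [344. 245.] [287. 245.]
[(0.62, array([642.2, 214.2,  93.4])), (0.59, array([ 620.5, -405.9,   56.2])), (0.16, array([816. ,  50.4,  56.8]))]
```

The carton is seated in the bay: mask 286–346 × 161–243, as predicted. Next I'll go over the brake pad, turning 90° to pinch it across its width.

```bash
python3 -m jog '[[[1,-11,1,0,0,0,-0.12],[1,-22,2,0,0,0,-0.24],[1,-33,3,0,0,0,-0.36],[1,-44,4,0,0,0,-0.48],[1,-55,5,0,0,0,-0.6],[1,-66,6,0,0,0,-0.72],[1,-77,7,0,0,0,-0.84],[1,-88,8,0,0,0,-0.96],[1,-99,9,0,0,0,-1.08],[1,-110,10,0,0,0,-1.2],[1,-121,11,0,0,0,-1.32],[1,-135,11,0,0,0,-1.44]]]'
python3 -m jog '[[[1,0,0,-15,0,0,-0.12],[1,0,0,-30,0,0,-0.13],[1,0,0,-40,0,0,-0.13],[1,0,0,-40,0,0,-0.13],[1,0,0,-40,0,0,-0.13]]]'
python3 - <<'E'
from h import *
from scipy.spatial.transform import Rotation as R
camera("side");camera("side");s=readout.state();print(s["tool_pos"],R.from_rotvec(s["tool_rot"]).as_matrix()[:,1])
a=camera("wrist");cv2.imwrite("pics/w8.png",a)
p=(625.6,220.8,-.075);print(loc(p,(-136.9,0,42)),*[proj("wrist",loc(p,(-136.9+sx*15,sy*12,47))).round() for sx,sy in((1,-1),(-1,-1),(-1,1),(1,1))])
for d in finder.masks_of("wrist","brake_pad")[:2]:
  ys,xs=np.nonzero(d["region"]);print(d["p"],xs.min(),xs.max(),ys.min(),ys.max())
k=np.uint8(cv2.cvtColor(a,6)<50);k[260:]=0;n,l,st,c=cv2.connectedComponentsWithStats(k)
print([(x.tolist(),y.round()) for x,y in zip(st,c) if 150<x[4]<9000])
E
```

```text
time: 19.82
tool_pos: [489.6, 231.1, 184.3]
tool_rot: [0.086, -3.14, 0.001]
ft_force: [0.9, 0.0, 0.5]
grip_width: 85.7
gripper_force: 0.0
time: 20.23
tool_pos: [490.0, 230.8, 144.3]
tool_rot: [-0.108, -3.139, 0.002]
ft_force: [0.3, 0.5, 0.5]
grip_width: 85.5
gripper_force: 0.0
[490.61734339 231.29926898 145.44348444] [6.87951862e-02 9.97630707e-01 4.41502288e-04]
[489.0848508  231.05787693  42.        ] [302. 215.] [301. 181.] [330. 181.] [330. 215.]
0.76 301 330 181 279
[([266, 61, 101, 9, 735], array([315.,  65.])), ([303, 183, 26, 32, 767], array([316., 199.])), ([591, 233, 49, 27, 447], array([620., 248.]))]
```

The pad blob at (303–329, 183–215) matches the prediction. Descend and pinch.

```bash
python3 -m jog '[[[1,-1,0,-20,0,0,0],[1,-1,0,-50,0,0,0],[1,-1,0,-80,0,0,0],[1,-1,0,-105,0,0,0],[1,-1,0,-116,0,0,0],[1,-1,0,-116,0,0,0],[0,-1,0,-116,0,0,0],[0,-1,0,-116,0,0,0],[0,-1,0,-116,0,0,0],[0,-1,0,-116,0,0,0],[0,-1,0,-116,0,0,0],[0,-1,0,-116,0,0,0]]]' 30
python3 -m jog '[[[0,0,0,0,0,0,0],[0,0,0,0,0,0,0],[0,0,0,0,0,0,0]]]'
```

```text
time: 21.43
tool_pos: [488.9, 229.9, 30.0]
tool_rot: [-0.108, -3.139, 0.003]
ft_force: [0.1, -4.2, 5.8]
grip_width: 23.4
gripper_force: 33.3
time: 21.68
tool_pos: [489.0, 230.1, 30.0]
tool_rot: [-0.108, -3.14, 0.002]
ft_force: [-1.6, -1.1, 6.0]
grip_width: 23.6
gripper_force: 33.3
```

```bash
python3 -m jog '[[[0,0,0,7,0,0,0],[0,1,0,14,0,0,0],[0,2.5,0,21,0,0,0],[0,4.5,-0.3,28,0,0,0],[0,7.5,-0.5,35,0,0,0],[0,11,-0.8,41,0,0,0],[0,15,-1,47,0,0,0],[0,20,-1.5,52.5,0,0,0],[0,25,-1.8,57.5,0,0,0],[0,30.5,-2.2,62,0,0,0],[0,32,-2.3,63.5,0,0,0],[0,32,-2.3,63.5,0,0,0]]]'
python3 -c "
from h import *
s=readout.state();print(s['tool_pos'],s['ft_force'],s['moment'])"
```

```text
time: 22.68
tool_pos: [521.1, 227.7, 92.3]
tool_rot: [-0.11, -3.138, 0.003]
ft_force: [-0.5, -5.7, -10.8]
grip_width: 23.2
gripper_force: 30.6
[521.11136637 227.72649996  92.31580361] [ -0.50194104  -5.74980695 -10.81305426] [-1.65352818  0.39563043 -0.05858291]
```

```bash
python3 -m jog '[[[0,0,0,1,0,0,0],[0,0.5,0,2,0,0,0],[0,0.5,0,2,0,0,0]]]'
```

```text
time: 22.93
tool_pos: [520.7, 227.7, 92.6]
tool_rot: [-0.11, -3.137, 0.003]
ft_force: [1.4, -4.4, -20.2]
grip_width: 23.2
gripper_force: 30.7
```

The lever is on its upper stop: force rose to 20 N with almost no further motion. Relax, let go, and retreat.

```bash
python3 -m jog '[[[0,0,0,-1.5,0,0,0],[0.6,0,0,-1.5,0,0,0],[1,0,0,-1.5,0,0,0],[1,0,0,-1.5,0,0,0],[1,0,0,-1.5,0,0,0],[1,0,0,10,0,0,0],[1,-3,0,30,0,0,0],[1,-6,0,60,0,0,0],[1,-10,0,95,0,0,0],[1,-14,0,130,0,0,0],[1,-14,0,150,0,0,0],[1,-14,0,150,0,0,0]]]'
python3 - <<'E'
from h import *
camera("side");camera("side")
a=camera("wrist");cv2.imwrite("pics/w9.png",a);print(readout.state()["tool_pos"])
k=np.uint8(cv2.cvtColor(a,6)<50);k[260:]=0;n,l,st,c=cv2.connectedComponentsWithStats(k)
print([(x.tolist(),y.round()) for x,y in zip(st,c) if 150<x[4]<9000])
for d in finder.masks_of("wrist","carton_center")[:2]:
  ys,xs=np.nonzero(d["region"]);print(d["p"],xs.min(),xs.max(),ys.min(),ys.max())
p=(625.6,220.8,-.075)
print("carton pred",*[proj("wrist",loc(p,(sx*23,sy*32,105))).round() for sx,sy in((1,-1),(-1,-1),(-1,1),(1,1))])
for q in(0,.1,.2):print(q,*[proj("wrist",loc(p,(-65-(72+s)*np.cos(.96-q)-5*np.sin(.96-q),0,45+(72+s)*np.sin(.96-q)+5*np.cos(.96-q)))).round() for s in(-15,0,15)])
b=camera("side");cv2.imwrite("pics/d9.png",b)
for q in(0,.1,.2): print(proj("side",loc(p,(-65-72*np.cos(.96-q),0,45+72*np.sin(.96-q)))).round(1))
k=np.uint8(cv2.cvtColor(b,6)<50);x0,y0=180,110;n,l,st,c=cv2.connectedComponentsWithStats(k[110:210,180:330]);print([(x.tolist(),(y+(180,110)).round(1)) for x,y in zip(st,c) if 15<x[4]<9000])
for t in("tin_center","mug_center","jar_center"):
  camera("scene");print(t,[(round(d["p"],2),towld("scene",d["centre"]).round(0).tolist()) for d in finder.recognise("scene",t)][:2])
E
```

```text
time: 23.93
tool_pos: [510.6, 231.0, 252.4]
tool_rot: [0.105, 3.126, 0.014]
ft_force: [0.8, 0.2, 0.3]
grip_width: 85.4
gripper_force: 0.0
[507.44508394 229.09810676 244.94716245]
[([280, 53, 73, 7, 418], array([315.,  56.])), ([459, 173, 136, 87, 714], array([522., 217.])), ([304, 177, 24, 31, 430], array([315., 191.])), ([517, 241, 64, 19, 621], array([549., 253.]))]
0.96 0 37 288 345
0.78 286 344 236 301
carton pred [288. 308.] [287. 272.] [347. 272.] [345. 308.]
0 [317. 199.] [317. 195.] [317. 190.]
0.1 [317. 194.] [317. 188.] [317. 182.]
0.2 [317. 190.] [317. 182.] [318. 174.]
[238.9 141.2]
[237. 143.]
[235.3 145. ]
[([80, 0, 9, 4, 19], array([264.1, 110.9])), ([66, 0, 44, 16, 122], array([269.1, 119.4])), ([54, 28, 10, 10, 47], array([238.4, 142.6])), ([122, 38, 10, 21, 54], array([306.8, 157.2])), ([60, 47, 21, 9, 85], array([251.3, 160.5])), ([11, 61, 7, 23, 39], array([194.1, 182. ]))]
tin_center [(0.78, [582.0, -216.0, 58.0])]
mug_center [(0.58, [815.0, 49.0, 57.0])]
jar_center [(0.93, [798.0, -112.0, 71.0])]
```

The tin, mug and jar have not moved. As a last check before handing in, I'll measure the lever angle from settled pictures.

```bash
python3 - <<'E'
from h import *
def cen(n,box,th=50):
    a=camera(n);x0,y0,x1,y1=box;k=np.uint8(cv2.cvtColor(a,6)<th)[y0:y1,x0:x1];m,l,st,c=cv2.connectedComponentsWithStats(k);i=1+st[1:,4].argmax();return c[i]+(x0,y0),st[i],a
print(readout.state()["tool_pos"])
w,sw,a=cen("wrist",(290,150,345,225));s,ss,b=cen("side",(225,130,247,153));c,sc,_=cen("scene",(365,125,400,165));print(w,sw,s,ss,c,sc)
hk=[d for d in finder.masks_of("wrist","carton_center")]
for d in hk[:2]:
  ys,xs=np.nonzero(d["region"]);print(d["p"],xs.min(),xs.max(),ys.min(),ys.max())
p=(625.6,220.8,-.075)
pad=lambda t,q:loc(p,(t-65-72*np.cos(.96-q),0,45+72*np.sin(.96-q)))
R=least_squares(lambda v:np.r_[proj("wrist",pad(*v))-w,proj("side",pad(*v))-s],[0,0],x_scale=[5,.1]);print(R.x,R.fun)
for t in(-5,0,5):print(t,[proj("wrist",loc(p,(t+x,0,z)))[1].round() for x,z in((23,105),(-23,105),(-23,42))])
cv2.imwrite("pics/fin.png",b)
E
```

```text
[507.43519556 228.62989066 243.78619386]Traceback (most recent call last):
  File "<stdin>", line 5, in <module>
  File "<stdin>", line 3, in cen
ValueError: attempt to get argmax of an empty sequence
```

```bash
python3 - <<'E'
from h import *
def cen(n,box,th=50):
    a=camera(n);x0,y0,x1,y1=box;k=np.uint8(cv2.cvtColor(a,6)<th)[y0:y1,x0:x1];m,l,st,c=cv2.connectedComponentsWithStats(k);i=1+st[1:,4].argmax();return c[i]+(x0,y0),st[i],a
w,sw,a=cen("wrist",(290,150,345,225));s,ss,b=cen("side",(225,130,247,153));print(w,sw,s,ss)
camera("wrist")
for d in finder.masks_of("wrist","carton_center")[:2]:
  ys,xs=np.nonzero(d["region"]);print(d["p"],xs.min(),xs.max(),ys.min(),ys.max())
p=(625.6,220.8,-.075)
pad=lambda t,q:loc(p,(t-65-72*np.cos(.96-q),0,45+72*np.sin(.96-q)))
R=least_squares(lambda v:np.r_[proj("wrist",pad(*v))-w,proj("side",pad(*v))-s],[0,0],x_scale=[5,.1]);print(R.x,R.fun)
for t in(-5,0,5):print(t,[proj("wrist",loc(p,(t+x,0,z)))[1].round() for x,z in((23,105),(-23,105),(-23,42))])
E
```

```text
[317.1369863  193.07762557] [ 16  29  23  31 438] [238.47826087 142.67391304] [ 9  8 10 10 46]
0.97 288 346 239 305
0.83 0 37 288 348
[3.12191896 0.10596114] [ 0.28993875  0.17897835 -0.40835783  0.22900973]
-5 [np.float64(304.0), np.float64(267.0), np.float64(241.0)]
0 [np.float64(307.0), np.float64(272.0), np.float64(244.0)]
5 [np.float64(311.0), np.float64(276.0), np.float64(248.0)]
```

The picture fit puts the lever at 0 to 0.1, which is about the limit of the calibration. The stronger evidence is mechanical: 20 N of pull gave no motion on a hinge that moves at 4 N, and the tool rose 62.5 mm against 61.9 mm for the full arc. So the lever is fully up, and I'm handing in.

```bash
python3 -c "
from h import *
print(r.close_job())"
```

```text
the job is handed in; nothing more can be done
None
```

I locked the brake, stood the carton on the counter, regrasped it and seated it upright in the bay, then released the brake and handed the job in at about 25 s of 67 s; the tin, mug and jar haven't moved. The lever hit its upper stop when pulled, but the last pictures read its angle only as 0 to 0.1 rad. The carriage slid about 10 mm along the track as the brake went down.

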